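# Run the clay model through the line scanner and brake it at the mark

## Robot

A 7-joint arm with a two-finger parallel gripper is mounted at the origin on the work surface. World frame = base frame: x ahead of the robot, y to its left, z up, the work surface at z = 0. Lengths are in m, angles in rad, forces in N, time in s.
With the tool pointing down it reaches from about 0.375 to 0.925 m from the base axis. Payload 3.1 kg.
Tool frame: the origin (TCP) lies midway between the tips of the shut fingers; the grasp point (between the pads) lies env.grip_depth behind it (env.grip_depth is the distance from the TCP to the grasp point, in m); z points along the fingers, y is the line along which they close (so a half turn about z gives the same grasp; the last joint's range is limited). The gripper opens to 85 mm and grips with 20 to 120 N. Pads are 22 mm wide; open, the fingers measure 114 mm over their backs; the gripper's body (76 mm by 85 mm) begins 54 mm behind the grasp point. The pads swing forward as they close: fully open they stand 13 mm farther back than shut.
Start: joints at [1.187, 0.383, 0.044, 1.598, -0.018, 1.161, -0.05], TCP at [0.183, -0.624, 0.231] pointing down, gripper open.
Joint ranges: [-2.61, 2.61], [-0.41, 2.15], [-1.48, 1.57], [0, 2.5], [-1.57, 4.71], [0.05, 1.97], [-2.85, 2.85]. Speed limits (rad/s): [2.79, 2.79, 3.14, 3.14, 3.14, 3.14, 3.14].

## Interface

Orientations are given as a 3x3 rotation matrix whose columns are the frame's x, y, z axes.
In Python, from workcell import env gives the robot as it stands. The module is installed in compiled form; this text tells all that it offers.
- The arm moves only by the tool send_rows, never from a script. Its argument "motion" is a list of rows, each a list of 2 entries, a list of its own where there are three numbers: the shift along the tool's x, y, z each as a share of 0.04 m, from -1 to 1, then the turn, a rotation vector about the tool's x, y, z each as a share of 6 degrees, from -1 to 1. In form: [[[x, y, z], [wx, wy, wz]], ...]. A call has 1 to 12 rows; each row shifts and turns the commanded pose from where the row before left it, along the tool's axes as they then stand; what a row does not reach is not made up. A row lasts 1/10 s, in which the tool goes at most 50 mm and 8.59 degrees, less where a joint would pass 70% of its speed; a pose out of reach is approached as far as the arm can. A call with a number of a shift or a turn outside -1 to 1 is refused whole. A call with a gripper value outside its range is refused whole. "gripper" is the opening, from 0 (shut) to 1 (fully open), set as the call begins (left out, the last holds). The fingers move at their own pace and stop on an object; "grip_force" is the grip in N (left out, the last holds). Time passes only in rows, so rows that do not move let the fingers close. It gives the time, the measured TCP pose, the force, the opening and the grip force at its end, in the units of the state.
- env.sense(): the state, without advancing time (a new reading comes with each control period).
- env.grab_frame(name): name is "scene" or "top"; returns a dict with "frame" (480x640x3 uint8, red, green, blue), "z_map" (480x640 float32, m along the optical axis (not along the pixel's ray), 0 where there is no reading), "fx", "fy", "cx", "cy" (pixels), "rvec" (rotation vector, rad) and "tvec" (3), from world to camera coordinates, as OpenCV has them. Camera axes: x right, y down, z forward; pixel columns grow to the right and rows downward; lengths in m; the calibration is good to about 2 mm. A picture is of the moment at which its call begins.
- env.finish_job(): hands the job in; it is judged then, once.
Trained networks look in a picture, given as the dict that the camera call returned (one of the last four; its "shot" number tells which), for a name from the list of things; names that differ only in an ending like _2 or _b are one class to them, and where a whole thing is asked for, a point or a joint stands for the part that bears it (a point fixed in the world has none). Each returns a list of dicts, best first, with "score" (0 to 1); they miss things now and then, are a little off and sometimes report something else, mostly with a low value. They report only what shows in the picture. A call takes as long as a camera call.
- env.search_frame(thing, picture): "extent" ([left, top, right, bottom] in pixels, round what is visible of it).
- env.trace(thing, picture): "pixels" (480x640 bool, what is visible of it) and "extent" ([left, top, right, bottom] in pixels, round what is visible of it).
The state is a dict: "clock": time; "joints": joint angles; "qd": joint speeds; "tau": joint torques, N m; "position": TCP position; "orientation": TCP orientation; "ft_force": force on the tool from outside, world axes, zero at the start; "moment": the same for the moment, N m; "gripper_width": finger opening in m; "grasp_force": force on a finger pad.
Only numpy, scipy, OpenCV 4.12 (cv2) and the standard library are available. Lean on these libraries where they do the work, as an engineer would, in place of code of your own. Each camera call takes 0.05 s, during which the arm holds its last target. There are 200 camera calls.

## Task

Push the carriage with the clay model along its low-friction air-bearing guide by its sprung pads, so that its pointer crosses the whole red scan band at a steady 12 to 22 cm/s, then brake it gently with the other pad so that it comes to rest with the pointer on the green mark. It must not strike the end stop, be thrown back by a pad (more than about 5 cm/s backwards) or squeeze a pad to the bottom; push on the pads only, and leave the model and the things around alone. Finish with the carriage standing still at the mark and let go.

Things in the scene. Friction and masses are not known exactly. Their poses are not given: they have to be found in the camera images.
- guide: Fixed guide: two shafts, ruler bar, orange end stop at +y, white line scanner. Origin on the table on the pocket line; y along the travel to the end stop, x across, away from the robot, z up; turned up to 0.1 rad. On the ruler bar (x 190 to 230 mm, top z 50 mm) the red scan band covers y -80 to +40 mm, i.e. carriage 0.17 to 0.29.
- carriage (a joint): Carriage position along guide +y, m: pointer and pocket centre lie at guide y = value - 0.25. Starts at rest at 0 to 0.10; end stop at 0.49, rear stop at -0.02. Moving mass nominally 2.9 kg (1.9 to 4.3, hidden), dry friction about 0.025 N (hidden, may differ by 40 percent), drag 0.05 N s/m: let go, it coasts for decimetres.
- pocket (a point): Centre of the open pocket between the two pads, on the carriage, guide x = 0, z = 66 mm (mid-height of the pads). Free pad faces lie 125 mm from it: yellow push pad towards +y, orange brake pad towards -y. The pocket is 250 mm long, open from above, from the robot's side and down to the table; the fingers work in it. Axes as the guide's.
- push_pad (a joint): Compression of the yellow push pad, m: 0 free, 0.040 at the bottom; pressed towards +y it drives the carriage forward. Spring 60 N/m, no preload, hardly damped (0.4 N s/m): 10 mm gives 0.6 N, and it throws back what strikes it. Face 100 mm wide (x -50 to 50), 50 mm high (z 41 to 91 mm), 0.05 kg.
- brake_pad (a joint): Compression of the orange brake pad, m: 0 when free, up to 0.040 at the bottom, pressed towards -y (slows the carriage). Same spring, stroke and face as the push pad.
- pointer (a point): Tip of the yellow pointer bar of the carriage, 205 mm beyond the pocket line, z = 62 mm, just above the inner half of the ruler bar.
- mark: Green clip on the ruler bar, 24 mm long along the guide, 44 mm wide; fixed during the run. Origin at its centre, axes as the guide's; the pointer is on the mark when both have the same y in the guide frame. It sits 50 to 100 mm short of the carriage's end position.
- model (a point): Dark clay head on a bent wooden rod, on a black 90 x 90 x 25 mm plinth fixed to the carriage deck; origin under the plinth's centre, 125 mm beyond the pocket line at z = 64 mm; its top is at about z = 235 mm.
- deck (a point): Grey deck (guide x 70 to 175 mm, 450 mm long in y, top z 64 mm) with two blue housings, fixed to the carriage: each 120 mm wide (x -60 to 60), 40 mm long, z 35 to 97 mm, 370 mm clear between them; a pad stands 60 mm out of each into that gap. Origin at guide x = 0, z = 0, level with the pocket centre in y.
- mug: Blue mug, 80 mm wide, 90 mm high, origin under its centre; leave alone.
- jar: Amber glass jar, 60 mm wide, 80 mm high, origin under its centre; leave alone.
- book: Green book lying flat, 110 x 150 x 28 mm, origin under its centre; leave alone.
- spatula: Modelling spatula lying on the table, along its x; leave alone.

How it is judged:
By the outcome, as a careful person would: the job done as asked, in the order asked, and still so for the second after the job is handed in, with the robot touching nothing.
It also fails if it takes over 38 s, if anything falls off the work surface, if the arm or the gripper's body presses on something with over 40 N, if the wrist force passes 120 N, or if a joint passes its speed limit or range.

## Working session

There is one attempt and no reset: what is moved stays moved. The work goes in short steps, Python scripts to look and compute and a tool call to move; the robot and the scene stay as the last step left them, time stands still between calls to the robot, and variables do not carry over. Pictures are saved under pics/ and viewed, at most 10 in all, crops included, and the job is handed in when it is done.

Besides the shell and the picture viewer there is one more tool, called after "Call:" as name([rows], argument=value, ...), one row to a line, values as JSON. send_rows: Moves the arm, as the interface text tells. Shift numbers are shares of 0.04 m and turn numbers shares of 6 degrees, none past 1 either way. Its arguments: {"type":"object","properties":{"motion":{"type":"array","items":{"type":"array"}},"gripper":{"type":"number"},"grip_force":{"type":"number"}},"required":["motion"]}

```bash
mkdir -p pics; cat > h.py <<'E'
from workcell import env
import numpy as np, cv2
def w2c(p):
    R=cv2.Rodrigues(np.array(p["rvec"],float))[0]; return R,np.array(p["tvec"],float).ravel()
def cloud(p,mask=None):
    z=p["z_map"]; m=(z>0) if mask is None else (mask&(z>0))
    v,u=np.nonzero(m); d=z[v,u]
    c=np.stack([(u-p["cx"])/p["fx"]*d,(v-p["cy"])/p["fy"]*d,d],1)
    R,t=w2c(p); return (c-t)@R,u,v
def save(p,n): cv2.imwrite("pics/"+n,p["frame"][:,:,::-1])
E
python3 - <<'E'
from h import *
s=env.sense(); print(s["clock"],s["position"],np.round(s["orientation"],3),env.grip_depth)
for n in ("top","scene"):
    p=env.grab_frame(n); save(p,n+"0.png")
    for th in ("guide","carriage","push_pad","brake_pad","pointer","mark","model","deck","mug","jar","book","spatula"):
        r=env.trace(th,p)
        if r:
            w,u,v=cloud(p,r[0]["pixels"])
            print(n,th,round(r[0]["score"],2),r[0]["extent"],np.round(np.median(w,0),3) if len(w) else None, np.round(np.percentile(w,[2,98],axis=0),3).tolist() if len(w) else None)
print(env.sense()["clock"])
E
```

```text
0.0 [ 0.18295686 -0.62273995  0.22987817] [[ 0.959  0.282 -0.001]
 [ 0.282 -0.959  0.002]
 [-0.    -0.003 -1.   ]] 0.0187
top guide 0.7 [82.6, 72.2, 531.5, 272.0] [ 0.642 -0.02   0.062] [[0.455, -0.472, 0.01], [0.847, 0.533, 0.217]]
top carriage 0.92 [291.4, 151.3, 490.3, 274.7] [ 0.591 -0.146  0.077] [[0.442, -0.36, 0.024], [0.678, 0.075, 0.228]]
top push_pad 0.76 [311.3, 221.6, 334.3, 266.2] [0.51  0.016 0.091] [[0.463, -0.012, 0.073], [0.559, 0.043, 0.095]]
top brake_pad 0.73 [440.2, 220.8, 472.7, 262.8] [ 0.488 -0.288  0.091] [[0.441, -0.322, 0.058], [0.538, -0.262, 0.095]]
top pointer 0.78 [292.6, 147.9, 489.5, 271.2] [ 0.591 -0.147  0.078] [[0.441, -0.361, 0.03], [0.678, 0.075, 0.228]]
top mark 0.52 [240.6, 151.0, 249.9, 171.5] [0.738 0.195 0.056] [[0.715, 0.183, 0.05], [0.764, 0.206, 0.06]]
top model 0.86 [288.3, 151.0, 490.4, 268.5] [ 0.592 -0.146  0.079] [[0.442, -0.359, 0.049], [0.676, 0.074, 0.228]]
top deck 0.59 [291.1, 155.5, 489.2, 271.9] [ 0.592 -0.146  0.079] [[0.442, -0.359, 0.049], [0.675, 0.074, 0.228]]
top mug 0.62 [293.2, 153.1, 489.0, 268.6] [ 0.592 -0.144  0.08
[... 853 characters left out ...]
5]]
scene pointer 0.88 [149.2, 217.5, 366.2, 367.4] [ 0.609 -0.168  0.067] [[0.447, -0.363, 0.001], [0.682, 0.073, 0.227]]
scene mark 0.55 [413.5, 277.7, 433.4, 307.2] [0.752 0.196 0.053] [[0.717, 0.183, 0.006], [0.761, 0.214, 0.059]]
scene model 0.88 [149.7, 217.3, 369.0, 367.9] [ 0.61  -0.167  0.067] [[0.45, -0.362, 0.024], [0.681, 0.072, 0.227]]
scene deck 0.75 [146.7, 218.4, 366.7, 368.8] [ 0.61  -0.168  0.067] [[0.448, -0.362, 0.022], [0.682, 0.073, 0.227]]
scene mug 0.72 [94.9, 230.6, 137.7, 281.1] [ 0.314 -0.406  0.057] [[0.258, -0.445, 0.003], [0.337, -0.35, 0.092]]
scene jar 0.73 [160.7, 216.5, 187.8, 254.2] [ 0.302 -0.267  0.056] [[0.256, -0.293, 0.003], [0.313, -0.238, 0.084]]
1.3
```

View pics/top0.png

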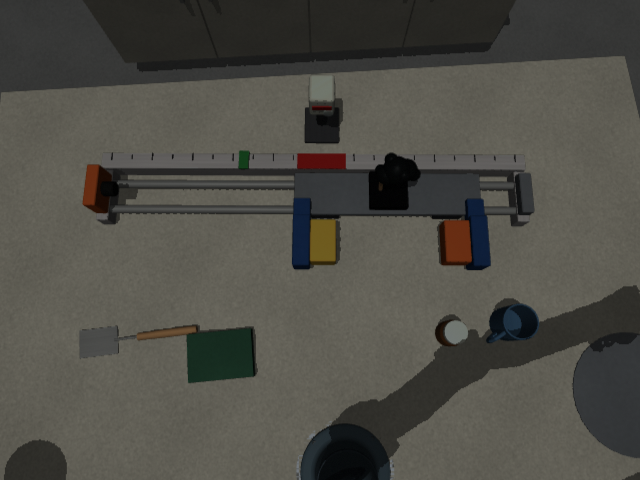

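View pics/scene0.png

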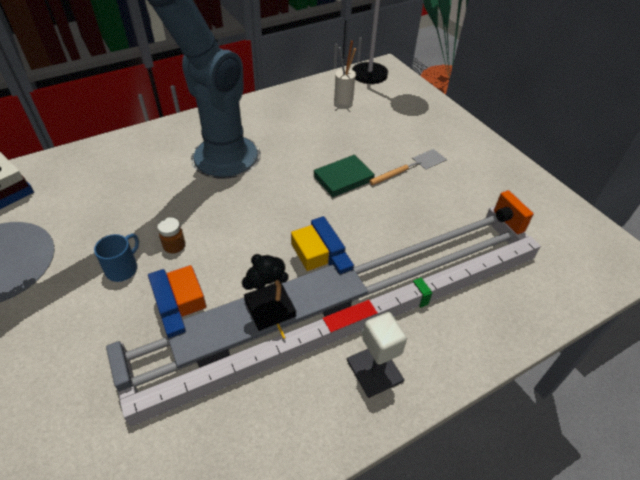

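The top view shows the carriage with its yellow push pad at about (323,242) and its orange brake pad at (457,242). The red band is at (322,161), the green mark at (244,159) and the end stop at (95,188). The scene view agrees, and the pocket is clear. Next I'll fit the guide axis and the carriage position.

```bash
cat >> h.py <<'E'
def masks(p):
    h=cv2.cvtColor(p["frame"],cv2.COLOR_RGB2HSV).astype(int); H,S,V=h[...,0],h[...,1],h[...,2]
    return dict(blue=(H>100)&(H<130)&(S>150)&(V>50),red=((H<5)|(H>174))&(S>180)&(V>90),green=(H>50)&(H<80)&(S>130)&(V>60),
      yellow=(H>18)&(H<30)&(S>150)&(V>90),orange=(H>5)&(H<14)&(S>170)&(V>90))
def pts(p,k,lo,hi,xmin=.42,ymin=-.5,ymax=.6):
    w,u,v=cloud(p,masks(p)[k]); s=(w[:,2]>lo)&(w[:,2]<hi)&(w[:,0]>xmin)&(w[:,1]>ymin)&(w[:,1]<ymax); return w[s]
def ext(w,d): 
    a=w@d; return np.round([np.percentile(a,1),np.percentile(a,99),len(a)],4)
E
python3 - <<'E'
from h import *
for n in("top","scene"):
    p=env.grab_frame(n)
    # housing tops
    b=pts(p,"blue",.088,.105); A=b[b[:,1]>-.15]; B=b[b[:,1]<-.15]
    red=pts(p,"red",.04,.06,xmin=.6); g=pts(p,"green",.04,.07,xmin=.6)
    print(n,"A",A.mean(0),len(A),"B",B.mean(0),len(B),"red",red.mean(0),len(red),"green",g.mean(0),len(g))
    # direction: ruler outer edge line via red+green, and housings
    d=(A.mean(0)-B.mean(0))[:2]; print("phi housings",np.arctan2(d[0],d[1]))
    w,u,v=cloud(p); s=(abs(w[:,2]-.05)<.004)&(w[:,0]>.6)&(w[:,1]>-.45)&(w[:,1]<.5)&(p["frame"][v,u].min(1)>90)
    f=np.polyfit(w[s,1],w[s,0],1); print("phi ruler",np.arctan(f[0]),s.sum())
    phi=np.arctan(f[0]); dy=np.array([np.sin(phi),np.cos(phi),0]); dx=np.array([np.cos(phi),-np.sin(phi),0])
    for k,q in dict(A=A,B=B,red=red,green=g,yel=pts(p,"yellow",.08,.1),ora=pts(p,"orange",.08,.1,ymax=-.1)).items(): print(k,"y",ext(q,dy),"x",ext(q,dx),"z",np.median(q[:,2]))
E
```

```text
top A [0.51700904 0.06536521 0.09689257] 761 B [ 0.48530016 -0.34353073  0.09723422] 724 red [nan nan nan] 0 green [0.73465094 0.19741967 0.05615744] 76
phi housings 0.07739268333060506
phi ruler 0.07145797838766456 2645
A y [8.480e-02 1.194e-01 7.610e+02] x [4.544e-01 5.674e-01 7.610e+02] z 0.09690768225753825
B y [-3.250e-01 -2.913e-01  7.240e+02] x [4.539e-01 5.640e-01 7.240e+02] z 0.09723771096683359<stdin>:7: RuntimeWarning: Mean of empty slice.
  ret = um.true_divide(
Traceback (most recent call last):
  File "h.py", line 18, in ext
    a=w@d; return np.round([np.percentile(a,1),np.percentile(a,99),len(a)],4)
                            ~~~~~~~~~~~~~^^^^^
IndexError: index -1 is out of bounds for axis 0 with size 0
```

```bash
cat >> h.py <<'E'
PHI=.0755
dy=np.array([np.sin(PHI),np.cos(PHI),0]); dx=np.array([np.cos(PHI),-np.sin(PHI),0])
E
python3 - <<'E'
from h import *
for n in("top","scene"):
    p=env.grab_frame(n)
    h=cv2.cvtColor(p["frame"],cv2.COLOR_RGB2HSV).astype(int)
    print(h[161,322],h[159,244],h[242,457],h[242,323]) if n=="top" else 0
    b=pts(p,"blue",.088,.105)
    rm=((h[...,0]<5)|(h[...,0]>172))&(h[...,1]>150)
    w,u,v=cloud(p,rm); red=w[(abs(w[:,2]-.052)<.012)&(w[:,0]>.65)&(w[:,0]<.78)&(abs(w[:,1])<.2)]
    for k,q in dict(A=b[b[:,1]>-.15],B=b[b[:,1]<-.15],red=red,green=pts(p,"green",.04,.07,xmin=.6),yel=pts(p,"yellow",.08,.1),ora=pts(p,"orange",.08,.1,ymax=-.1)).items():
        if len(q): print(n,k,"y",ext(q,dy),"mean",round((q@dy).mean(),4),"x",ext(q,dx),"z",np.median(q[:,2]))
print(env.sense()["clock"])
E
```

```text
[  1 222  84] [ 65 174  60] [  9 208 104] [ 23 185 109]
top A y [8.690e-02 1.215e-01 7.570e+02] mean 0.1042 x [4.538e-01 5.665e-01 7.570e+02] z 0.09708532327922592
top B y [-3.232e-01 -2.892e-01  7.190e+02] mean -0.3061 x [4.551e-01 5.649e-01 7.190e+02] z 0.09726008389025266
top red y [-4.00e-04  1.16e-01  7.19e+02] mean 0.0582 x [7.006e-01 7.389e-01 7.190e+02] z 0.05219511020762301
top green y [ 0.2398  0.262  75.    ] mean 0.2519 x [ 0.6981  0.7385 75.    ] z 0.055582437112174476
top yel y [2.730e-02 8.220e-02 1.005e+03] mean 0.0545 x [4.624e-01 5.564e-01 1.005e+03] z 0.09108309261836911
top ora y [-2.827e-01 -2.288e-01  9.590e+02] mean -0.2555 x [4.648e-01 5.568e-01 9.590e+02] z 0.09108952885565715
scene A y [8.520e-02 1.192e-01 5.270e+02] mean 0.1015 x [4.552e-01 5.685e-01 5.270e+02] z 0.09717365602957921
scene B y [-3.224e-01 -2.884e-01  7.110e+02] mean -0.3054 x [4.565e-01 5.701e-01 7.110e+02] z 0.0970881997452032
scene red y [1.000e-03 1.161e-01 7.960e+02] mean 0.0578 x [6.972e-01 7.379e-01 7.960e+02] z 0.051977472950348824
scene green y [  0.239    0.2614 166.    ] mean 0.2498 x [  0.6961   0.7438 166.    ] z 0.05519463936325206
scene yel y [2.46e-02 8.37e-02 8.18e+02] mean 0.0526 x [4.611e-01 5.590e-01 8.180e+02] z 0.09087837505832302
scene ora y [-2.842e-01 -2.282e-01  9.560e+02] mean -0.2565 x [4.635e-01 5.597e-01 9.560e+02] z 0.09116708581210578
1.45
```

Call:
send_rows([
  [[0.4,-0.37,0],[0,0,0]],
  [[0.8,-0.74,0],[0,0,0]],
  [[0.8,-0.74,0],[0,0,0]],
  [[0.8,-0.74,0],[0,0,0]],
  [[0.8,-0.74,0],[0,0,0]],
  [[0.8,-0.74,0],[0,0,0]],
  [[0.8,-0.74,0],[0,0,0]],
  [[0.8,-0.74,0],[0,0,0]],
  [[0.8,-0.74,0],[0,0,0]],
  [[0.8,-0.74,0],[0,0,0]],
  [[0.8,-0.74,0],[0,0,0]],
  [[0.4,-0.37,0],[0,0,0]],
])

```text
clock: 2.65
position: [0.4315, -0.2076, 0.2318]
orientation: [[0.958, 0.288, 0.002], [0.288, -0.958, 0.001], [0.002, -0.0, -1.0]]
ft_force: [-0.3, 0.2, 0.0]
gripper_width: 0.0851
grasp_force: 0.0
```

Call:
send_rows([
  [[0,0,0],[0,0,0.87]],
  [[0,0,0],[0,0,0.87]],
  [[0,0,0],[0,0,0.87]],
  [[0,0,0],[0,0,0.87]],
  [[0,0,0],[0,0,0]],
])

```text
clock: 3.15
position: [0.4292, -0.212, 0.2314]
orientation: [[0.997, -0.078, 0.0], [-0.078, -0.997, -0.0], [0.0, 0.0, -1.0]]
ft_force: [0.5, -0.1, 0.9]
gripper_width: 0.0856
grasp_force: 0.0
```

```bash
cat >> h.py <<'E'
def tool():
    s=env.sense(); R=np.array(s["orientation"]); P=np.array(s["position"])
    print("t",round(s["clock"],2),"S",round(P@dy,4),"X",round(P@dx,4),"z",round(P[2],4),"y.dy",np.round([R[:,1]@dy,R[:,1]@dx,R[:,1][2],R[:,2][0],R[:,2][1]],4),"F",np.round([np.array(s["ft_force"])@dy,np.array(s["ft_force"])@dx,s["ft_force"][2]],2),"w",round(s["gripper_width"],4)); return P,R
E
python3 - <<'E'
from h import *
P,R=tool()
t=dx*.50+dy*-.06; t[2]=.15
print("delta tool units",np.round(R.T@(t-P)/.04,2))
E
```

```text
t 3.15 S -0.179 X 0.444 z 0.2314 y.dy [-1.0e+00 -2.9e-03  2.0e-04  3.0e-04 -2.0e-04] F [-0.08  0.56  0.87] w 0.0856
delta tool units [ 1.39 -2.98  2.04]
```

Call:
send_rows([
  [[0.35,-0.75,0.25],[0,0,0]],
  [[0.35,-0.75,0.5],[0,0,0]],
  [[0.35,-0.75,0.5],[0,0,0]],
  [[0.35,-0.75,0.5],[0,0,0]],
  [[0,0,0.7],[0,0,0]],
  [[0,0,0.7],[0,0,0]],
  [[0,0,0.7],[0,0,0]],
  [[0,0,0.7],[0,0,0]],
  [[0,0,0.2],[0,0,0]],
  [[0,0,0],[0,0,0]],
  [[0,0,0],[0,0,0]],
])

```text
clock: 4.25
position: [0.4955, -0.0969, 0.0424]
orientation: [[0.997, -0.078, 0.002], [-0.078, -0.997, -0.0], [0.002, 0.0, -1.0]]
ft_force: [0.5, 0.6, 0.1]
gripper_width: 0.0852
grasp_force: 0.0
```

```bash
cat >> h.py <<'E'
def car(n="top"):
    p=env.grab_frame(n); b=pts(p,"blue",.088,.105)@dy; y=pts(p,"yellow",.08,.1)@dy; o=pts(p,"orange",.08,.1,ymax=.3)@dy
    # outer cluster split by largest gap
    b.sort(); i=np.argmax(np.diff(b)); B,A=b[:i+1],b[i+1:]
    print(n,"A",ext(A,1),"B",ext(B,1),"yel",ext(y,1) if len(y) else 0,"ora",ext(o,1) if len(o) else 0,"mid",round((A.mean()+B.mean())/2,4)) if b[i+1]-b[i]>.2 else print("one cluster",ext(b,1))
    return p
def ext(a,_): return np.round([np.percentile(a,1),np.percentile(a,99),len(a)],4).tolist()
E
python3 - <<'E'
from h import *
tool(); p=car(); q=car("scene")
cv2.imwrite("pics/a.png",np.vstack([p["frame"][130:430,150:560],q["frame"][130:430,100:510]])[:,:,::-1])
tool()
E
```

```text
t 4.25 S -0.0593 X 0.5014 z 0.0424 y.dy [-1.0e+00 -2.6e-03  1.0e-04  1.9e-03 -3.0e-04] F [0.68 0.45 0.06] w 0.0852
top A [0.0863, 0.122, 816.0] B [-0.3226, -0.2875, 787.0] yel [0.025, 0.0823, 1049.0] ora [-0.2836, -0.228, 963.0] mid -0.1006
scene A [0.0852, 0.1197, 530.0] B [-0.3224, -0.2886, 706.0] yel [0.0247, 0.0834, 791.0] ora [-0.2843, -0.2273, 979.0] mid -0.102
t 4.35 S -0.0594 X 0.502 z 0.0429 y.dy [-1.0e+00 -2.9e-03  4.0e-04  3.3e-03 -7.0e-04] F [ 0.67  0.18 -0.07] w 0.0854
```

View pics/a.png

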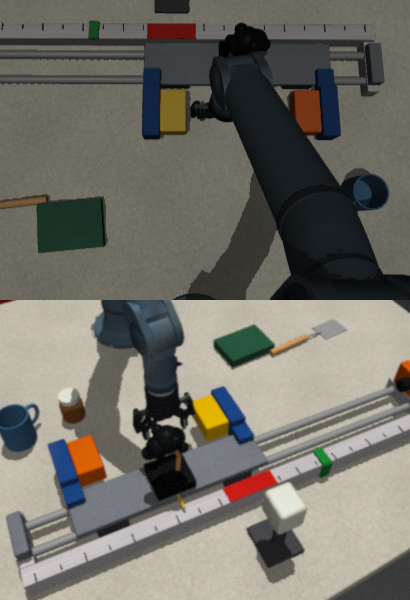

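Call:
send_rows([
  [[0,-0.11,0],[0,0,0]],
  [[0,-0.22,0],[0,0,0]],
  [[0,-0.22,0],[0,0,0]],
  [[0,-0.22,0],[0,0,0]],
  [[0,-0.22,0],[0,0,0]],
  [[0,-0.22,0],[0,0,0]],
  [[0,-0.22,0],[0,0,0]],
  [[0,-0.22,0],[0,0,0]],
])

```text
clock: 5.15
position: [0.4995, -0.0304, 0.0412]
orientation: [[0.997, -0.079, -0.0], [-0.079, -0.997, -0.0], [-0.0, 0.0, -1.0]]
ft_force: [-0.4, -0.8, 1.1]
gripper_width: 0.0856
grasp_force: 0.5
```

```bash
python3 - <<'E'
from h import *
tool(); p=car(); tool()
E
```

```text
t 5.15 S 0.0074 X 0.5004 z 0.0412 y.dy [-1.0e+00 -3.1e-03  2.0e-04 -4.0e-04 -2.0e-04] F [-0.84 -0.34  1.07] w 0.0856
top A [0.1096, 0.1452, 812.0] B [-0.2997, -0.2642, 766.0] yel [0.066, 0.1058, 626.0] ora [-0.2596, -0.2048, 1015.0] mid -0.0772
t 5.2 S 0.0096 X 0.5005 z 0.0413 y.dy [-1.0e+00 -8.0e-04 -1.3e-03  3.0e-04  1.3e-03] F [-0.08  0.21  0.16] w 0.0852
```

Call:
send_rows([
  [[0,-0.22,0],[0,0,0]],
  [[0,-0.22,0],[0,0,0]],
  [[0,-0.22,0],[0,0,0]],
])

```text
clock: 5.5
position: [0.5018, -0.0036, 0.0413]
orientation: [[0.997, -0.078, 0.0], [-0.078, -0.997, 0.0], [0.0, -0.0, -1.0]]
ft_force: [-0.8, -0.0, -0.4]
gripper_width: 0.0857
grasp_force: 0.0
```

```bash
python3 - <<'E'
from h import *
for i in range(3): tool(); p=car()
tool()
E
```

```text
t 5.5 S 0.0342 X 0.5006 z 0.0413 y.dy [-1.e+00 -3.e-03 -4.e-04  2.e-04  4.e-04] F [-0.11 -0.82 -0.39] w 0.0857
top A [0.162, 0.1975, 806.0] B [-0.2471, -0.212, 769.0] yel [0.1021, 0.1576, 976.0] ora [-0.2077, -0.1525, 1003.0] mid -0.0248
t 5.55 S 0.0364 X 0.5007 z 0.0414 y.dy [-1.0e+00 -5.0e-04 -1.9e-03  7.0e-04  1.9e-03] F [ 1.57 -0.56  0.12] w 0.0853
top A [0.1695, 0.2049, 807.0] B [-0.2393, -0.204, 770.0] yel [0.1095, 0.1651, 1003.0] ora [-0.2, -0.1447, 1003.0] mid -0.0173
t 5.6 S 0.0356 X 0.5007 z 0.0414 y.dy [-1.0e+00 -2.0e-04 -1.3e-03  5.0e-04  1.3e-03] F [0.24 0.31 0.17] w 0.0855
top A [0.1771, 0.2125, 796.0] B [-0.2322, -0.197, 776.0] yel [0.1164, 0.1727, 1028.0] ora [-0.1925, -0.137, 1004.0] mid -0.0098
t 5.65 S 0.0344 X 0.5007 z 0.0414 y.dy [-1.0e+00 -1.1e-03 -5.0e-04  3.0e-04  5.0e-04] F [ 0.16 -0.49  0.04] w 0.0853
```

Call:
send_rows([
  [[0,-0.19,0],[0,0,0]],
  [[0,-0.19,0],[0,0,0]],
  [[0,-0.19,0],[0,0,0]],
  [[0,-0.19,0],[0,0,0]],
  [[0,-0.19,0],[0,0,0]],
  [[0,-0.19,0],[0,0,0]],
  [[0,-0.19,0],[0,0,0]],
  [[0,-0.19,0],[0,0,0]],
  [[0,-0.19,0],[0,0,0]],
])

```text
clock: 6.55
position: [0.5071, 0.0642, 0.0413]
orientation: [[0.997, -0.078, 0.0], [-0.078, -0.997, 0.0], [0.0, -0.0, -1.0]]
ft_force: [0.2, -0.2, -0.4]
gripper_width: 0.0858
grasp_force: 0.0
```

```bash
python3 - <<'E'
from h import *
for i in range(2): tool(); p=car()
tool()
E
```

```text
t 6.55 S 0.1023 X 0.5008 z 0.0413 y.dy [-1.    -0.003 -0.     0.     0.   ] F [-0.21  0.22 -0.37] w 0.0858
top A [0.3142, 0.3496, 787.0] B [-0.0952, -0.0595, 521.0] yel [0.2538, 0.3098, 1034.0] ora [-0.0558, -0.0165, 178.0] mid 0.1267
t 6.6 S 0.1042 X 0.5008 z 0.0415 y.dy [-1.0e+00 -1.1e-03 -1.5e-03  6.0e-04  1.5e-03] F [ 0.44 -1.01  0.5 ] w 0.0855
top A [0.3213, 0.3566, 781.0] B [-0.0887, -0.0526, 491.0] yel [0.2608, 0.3167, 1033.0] ora [-0.0492, -0.0142, 137.0] mid 0.1334
t 6.65 S 0.1034 X 0.5008 z 0.0414 y.dy [-1.e+00 -8.e-04 -1.e-03  5.e-04  1.e-03] F [-0.3  -0.34  0.13] w 0.0855
```

Call:
send_rows([
  [[0,-0.19,0],[0,0,0]],
  [[0,-0.19,0],[0,0,0]],
  [[0,-0.19,0],[0,0,0]],
  [[0,-0.19,0],[0,0,0]],
  [[0,-0.16,0],[0,0,0]],
  [[0,-0.16,0],[0,0,0]],
  [[0,-0.16,0],[0,0,0]],
  [[0,-0.16,0],[0,0,0]],
  [[0,-0.16,0],[0,0,0]],
  [[0,-0.16,0],[0,0,0]],
  [[0,-0.16,0],[0,0,0]],
])

```text
clock: 7.75
position: [0.513, 0.1388, 0.0412]
orientation: [[0.997, -0.079, -0.0], [-0.079, -0.997, -0.0], [-0.0, 0.0, -1.0]]
ft_force: [-0.1, 0.3, -0.7]
gripper_width: 0.0855
grasp_force: 0.1
```

```bash
cat >> h.py <<'E'
def carA(n="top"):
    p=env.grab_frame(n); b=np.sort(pts(p,"blue",.088,.105,ymax=.7)@dy); b=b[b>b.max()-.06]; e=ext(b,1)
    print(n,"mid from A",round((e[0]+e[1])/2-.20475,4),e); return p
E
python3 - <<'E'
from h import *
tool(); p=carA(); o=pts(p,"orange",.08,.1,ymax=.3)@dy; print("ora",ext(o,1)); tool()
E
```

```text
t 7.75 S 0.1771 X 0.501 z 0.0412 y.dy [-1.0e+00 -3.1e-03  3.0e-04 -1.0e-04 -3.0e-04] F [ 0.33 -0.12 -0.65] w 0.0855
top mid from A 0.2471 [0.4341, 0.4697, 798.0]Traceback (most recent call last):
  File "<stdin>", line 2, in <module>
  File "h.py", line 30, in ext
    def ext(a,_): return np.round([np.percentile(a,1),np.percentile(a,99),len(a)],4).tolist()
                                   ~~~~~~~~~~~~~^^^^^
    return _quantile_unchecked(
        a, q, axis, out, overwrite_input, method, keepdims, weights)
    return _ureduce(a,
                    func=_quantile_ureduce_func,
    ...<5 lines>...
                    overwrite_input=overwrite_input,
                    method=method)
    r = func(a, **kwargs)
    result = _quantile(arr,
                       quantiles=q,
    ...<2 lines>...
                       out=out,
                       weights=wgt)
    slices_having_nans = np.isnan(arr[-1, ...])
                                  ~~~^^^^^^^^^
IndexError: index -1 is out of bounds for axis 0 with size 0
```

Call:
send_rows([
  [[0,-0.1,0],[0,0,0]],
])

```text
clock: 7.9
position: [0.5133, 0.1422, 0.0412]
orientation: [[0.997, -0.079, -0.0], [-0.079, -0.997, -0.001], [-0.0, 0.001, -1.0]]
ft_force: [-1.0, -0.1, 0.8]
gripper_width: 0.0852
grasp_force: 0.0
```

```bash
python3 - <<'E'
from h import *
tool(); p=carA(); p=carA(); tool()
E
```

```text
t 7.9 S 0.1805 X 0.5012 z 0.0412 y.dy [-1.0e+00 -3.3e-03  7.0e-04 -1.0e-04 -7.0e-04] F [-0.21 -1.01  0.8 ] w 0.0852
top mid from A 0.247 [0.4342, 0.4692, 790.0]
top mid from A 0.2467 [0.4337, 0.4691, 796.0]
t 8.0 S 0.1812 X 0.5012 z 0.0413 y.dy [-1.0e+00 -2.7e-03 -1.0e-04  2.0e-04  1.0e-04] F [-0.16 -0.23 -0.26] w 0.0854
```

Call:
send_rows([
  [[0,-0.3,0],[0,0,0]],
  [[0,-0.5,0],[0,0,0]],
  [[0,-0.5,0],[0,0,0]],
  [[0,-0.3,0],[0,0,0]],
  [[0,0,0],[0,0,0]],
])

```text
clock: 8.5
position: [0.5181, 0.2095, 0.0416]
orientation: [[0.997, -0.075, 0.001], [-0.075, -0.997, 0.002], [0.0, -0.002, -1.0]]
ft_force: [-0.1, -0.7, 0.9]
gripper_width: 0.0855
grasp_force: 0.0
```

```bash
python3 - <<'E'
from h import *
tool(); p=carA(); q=env.grab_frame("scene"); carA()
g=pts(p,"green",.04,.07,xmin=.6)@dy; print("green",ext(g,1))
for n,f in(("top",p),("scene",q)):
    w,u,v=cloud(f,masks(f)["green"]); s=(w[:,0]>.65)&(w[:,2]>.03); U,V=int(u[s].mean()),int(v[s].mean()); print(n,U,V)
    c=f["frame"][V-40:V+40,U-50:U+50]; cv2.imwrite(f"pics/m_{n}.png",cv2.resize(c,None,fx=4,fy=4,interpolation=cv2.INTER_CUBIC)[:,:,::-1])
a,b=cv2.imread("pics/m_top.png"),cv2.imread("pics/m_scene.png"); cv2.imwrite("pics/m.png",np.hstack([a,b])[:,:800])
tool()
E
```

```text
t 8.5 S 0.248 X 0.5009 z 0.0416 y.dy [-1.0e+00  7.0e-04 -2.1e-03  6.0e-04  2.1e-03] F [-0.68 -0.07  0.89] w 0.0855
top mid from A 0.2465 [0.4335, 0.469, 799.0]
top mid from A 0.247 [0.4339, 0.4695, 797.0]
green [0.2393, 0.2615, 52.0]
top 243 154
scene 423 288
t 8.65 S 0.2436 X 0.5013 z 0.041 y.dy [-1.0e+00 -3.9e-03  1.4e-03 -6.0e-04 -1.4e-03] F [ 0.23 -0.09 -1.07] w 0.0856
```

View pics/m.png

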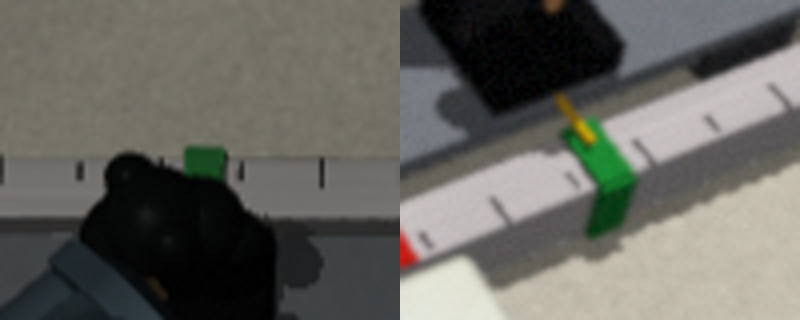

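The crops show the pointer tip over the green clip, at scene pixel (421,282), and the carriage at rest. Now I'll measure the offset along the guide.

```bash
python3 - <<'E'
from h import *
p=env.grab_frame("scene"); R,t=w2c(p); C=-R.T@t
def ray(u,v,z):
    d=R.T@np.array([(u-p["cx"])/p["fx"],(v-p["cy"])/p["fy"],1]); return C+d*(z-C[2])/d[2]
h=cv2.cvtColor(p["frame"],cv2.COLOR_RGB2HSV)[265:300,405:440].astype(int)
m=(h[...,0]>14)&(h[...,0]<32)&(h[...,1]>130)&(h[...,2]>80)
v,u=np.nonzero(m); P=np.array([ray(a+405,b+265,.063) for a,b in zip(u,v)])
print(len(P),"pointer S",np.round(np.sort(P@dy),4)[[0,len(P)//2,-1]],"X",(P@dx).min(),(P@dx).max(), "med by tip",np.median((P@dy)[(P@dx)>np.median(P@dx)]))
M=pts(p,"green",.05,.07,xmin=.6); s=M@dy; print("mark",ext(s,1),"z",np.median(M[:,2]))
carA("scene"); carA(); tool()
E
```

```text
37 pointer S [0.2438 0.2472 0.2505] X 0.6781772824247267 0.7138657578301247 med by tip 0.24684229403262822
mark [0.2391, 0.2612, 137.0] z 0.055056449942580125
scene mid from A 0.2449 [0.4319, 0.4673, 420.0]
top mid from A 0.2465 [0.4338, 0.4687, 796.0]
t 8.8 S 0.2432 X 0.5015 z 0.0411 y.dy [-1.0e+00 -5.1e-03  1.1e-03 -4.0e-04 -1.1e-03] F [-0.02 -0.3   0.08] w 0.0857
```

Call:
send_rows([
  [[-0.2,0,-0.3],[0,0,0]],
  [[-0.3,0,-0.6],[0,0,0]],
  [[-0.3,0,-0.7],[0,0,0]],
  [[-0.3,0,-0.7],[0,0,0]],
  [[-0.3,0,-0.7],[0,0,0]],
  [[-0.3,0,-0.7],[0,0,0]],
  [[-0.2,0,-0.5],[0,0,0]],
  [[0,0,-0.2],[0,0,0]],
  [[0,0,0],[0,0,0]],
  [[0,0,0],[0,0,0]],
])

```text
clock: 9.8
position: [0.4423, 0.2116, 0.2166]
orientation: [[0.997, -0.079, -0.001], [-0.079, -0.997, -0.001], [-0.001, 0.001, -1.0]]
ft_force: [0.5, 0.2, -0.7]
gripper_width: 0.0857
grasp_force: 0.0
```

```bash
python3 - <<'E'
from h import *
tool(); carA(); p=carA("scene"); carA(); save(p,"end.png"); tool()
E
```

```text
t 9.8 S 0.2443 X 0.4251 z 0.2166 y.dy [-1.0e+00 -3.8e-03  7.0e-04 -8.0e-04 -6.0e-04] F [ 0.23  0.53 -0.66] w 0.0857
top mid from A 0.247 [0.434, 0.4695, 255.0]
scene mid from A 0.2441 [0.4315, 0.4662, 415.0]
top mid from A 0.2471 [0.4346, 0.4691, 260.0]
t 9.95 S 0.2443 X 0.4247 z 0.2158 y.dy [-1.0e+00 -3.6e-03  1.1e-03 -2.8e-03 -9.0e-04] F [-0.37  0.24 -0.21] w 0.0856
```

View pics/end.png

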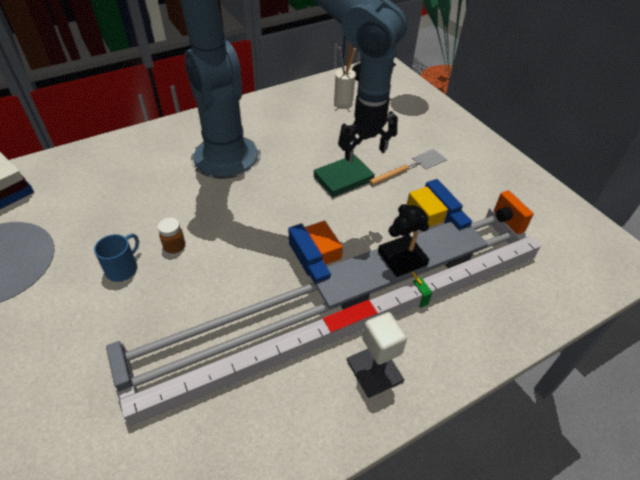

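The carriage is at rest with the pointer on the green clip at about (420,283). The gripper is up and clear, and everything else is where it started.

```bash
python3 -c "
from workcell import env
print(env.finish_job())"
```

```text
the job is handed in; nothing more can be done
None
```

The job is handed in: the pointer crossed the red band at about 14–15 cm/s, and the carriage was braked gently and now rests on the green mark, about 3 mm short of its centre, with the arm clear of everything.

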